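Build up the keyed pattern-wheel arbor and close the caliper on it

ROBOT

A 6-joint arm with a two-finger parallel gripper is mounted at the origin on the work surface. World frame = base frame: x ahead of the robot, y to its left, z up, the work surface at z = 0. Lengths are in m, angles in rad, forces in N, time in s.
With the tool pointing down it reaches from about 0.35 to 0.975 m from the base axis. Payload 4.9 kg.
Tool frame: the origin (TCP) lies midway between the tips of the shut fingers; the grasp point (between the pads) lies 19 mm behind it; z points along the fingers, y is the line along which they close (so a half turn about z gives the same grasp; the last joint's range is limited). The gripper opens to 85 mm and grips with 20 to 120 N. Pads are 22 mm wide; open, the fingers measure 114 mm over their backs; the gripper's body (76 mm by 85 mm) begins 54 mm behind the grasp point. The pads swing forward as they close: fully open they stand 13 mm farther back than shut.
Start: joints at [1.162, 0.053, 1.613, -0, 1.476, -0.119], TCP at [0.179, 0.599, 0.231] pointing down, gripper open.
Joint ranges: [-3.01, 3.01], [-1.01, 2.22], [0.06, 2.58], [-1.02, 4.17], [0.09, 2.62], [-3.14, 3.14]. Speed limits (rad/s): [2.57, 2.57, 3.14, 3.14, 3.14, 3.14].

INTERFACE

Orientations are given as a unit quaternion [w, x, y, z].
In Python, from plant import manip, optics gives the robot as it stands (manip), with the cameras (optics).
- The arm moves only by the shell command python3 shift.py, which reads ROWS from standard input. ROWS is a JSON list of rows, 1 to 5 of them, each of 7 numbers: the opening from 0.0 (shut) to 1.0 (fully open), then dx, dy, dz in units of 20 mm, then a rotation vector rx, ry, rz in units of 0.25 rad; each row shifts and turns the commanded pose from where the row before left it, along the tool's axes as they then stand; what a row does not reach is not made up. A row lasts 1/8 s, in which the tool goes at most 0.0625 m and 0.188 rad, less where a joint would pass 70% of its speed; a pose out of reach is approached as far as the arm can. The fingers move at their own pace and stop on an object; the grip force is fixed at half the most. Time passes only in rows, so rows that do not move let the fingers close. It prints the time, the measured TCP pose, the force, the opening and the grip force at its end. Input that does not fit is refused with a message, and nothing moves.
- manip.state(): the state, without advancing time (a new reading comes with each control period).
- optics.grab_frame(name): name is "scene" or "top"; returns the picture (400x640x3 uint8, red, green, blue); there is no depth.
- optics.camera_params(name): a dict with "intrinsics" (3x3 intrinsics, pixels), "k1" (the pictures are not rectified: a ray, as slopes to the right and down, at radius r is drawn at 1 + k1 r^2 times it, then the intrinsics apply), "xyz" and "orientation" of the camera in the world. Camera axes: x right, y down, z forward; pixel columns grow to the right and rows downward; lengths in m; the calibration is good to about 2 mm. A picture is of the moment at which its call begins. camera_params takes no time and is no camera call.
- manip.job_done(): hands the job in; it is judged then, once.
The state is a dict: "time": time; "joint_pos": joint angles; "joint_vel": joint speeds; "joint_efforts": joint torques, N m; "tool_pos": TCP position; "tool_rot": TCP orientation; "contact_force": force on the tool from outside, world axes, zero at the start; "ft_torque": the same for the moment, N m; "gripper_width": opening from 0.0 (shut) to 1.0 (fully open); "grasp_force": force on a finger pad.
Only numpy, scipy, OpenCV 4.12 (cv2) and the standard library are available. Lean on these libraries where they do the work, as an engineer would, in place of code of your own. Each camera call takes 0.05 s, during which the arm holds its last target. There are 200 camera calls.

TASK

Make up the border-embossing roll on the green arbor stand: slide the caliper's jaw fully open, then turn the blue spacer so that the flat of its bore meets the flat of the post and drop it fully home, and fit the brass pattern wheel on top of it the same way, hub up. Then gently slide the jaw in until it touches the wheel's rim and leave it there, without forcing its blade well out of upright. Do not disturb the paint jar, the tape roll or the wooden sample block.

Things in the scene. Friction and masses are not known exactly. Their poses are not given: they have to be found in the camera images.
- stand: Fixed green base plate, 110 mm along its x, 260 mm along its y (y = -75 to +185 mm), top 20 mm above the bench. It carries an upright D-post and, along +y, a caliper beam (30 mm wide, top 33 mm above the bench) with a sliding jaw. Origin on the post's axis at bench level, z up. A red line on the plate marks the +x side, where the post's flat faces. Both x sides of the post are free for fingers.
- post_tip (a point): Centre of the steel post's top, 86 mm above the bench. The post is 30 mm in diameter with one flat, 9 mm from its axis, facing the stand's +x; the top 6 mm taper in by 4 mm.
- fixed_jaw (a point): Top centre of the caliper's fixed jaw, on the -y side of the post: 40 mm along x, y = -50 to -62 mm, 88 mm high above the bench. It stays 5 mm clear of the seated wheel.
- spacer: Blue round spacer, 60 mm outer diameter, 40 mm high, about 0.22 kg, upright on the bench. Origin: centre of its underside, z up. D-shaped through-bore: 33 mm diameter, flat 10.3 mm from the axis on its +x side (red line on top), chamfered below. Seated, its origin is 20 mm above the bench on the post's axis, its x axis pointing as the stand's x. It fits one way only.
- wheel: Brass pattern wheel, hub up on the bench, about 0.45 kg: disc 90 mm diameter, 26 mm thick, dark diamonds on the rim; on it a round hub 52 mm diameter, 30 mm high (56 in all) to hold it by. Origin: centre of its underside, z up. D-bore as the spacer's, flat on +x (red lines). Seated on the spacer its origin is 60 mm above the bench, x axis as the stand's x.
- gauge_jaw (a joint): Travel of the caliper's sliding jaw along the stand's +y, in m: 0 to 0.070 (fully open). It starts nearly shut, in the wheel's way. Its contact face is 0.036 m + this value from the post's axis, so it meets the seated wheel at about 0.009 (give or take 1.5 mm of bore play). It slides with about 1.5 N of friction and stays where it is left.
- jaw_thumb (a point): Top centre of the orange thumb grip of the sliding jaw, 97 mm above the bench. The grip is an upright block, 20 mm along the stand's x, 16 mm along its y, from 49 to 97 mm above the bench. It moves with the jaw, 45 mm behind the contact face in +y. Pinch it across the stand's x and slide along the stand's y.
- jaw_blade: Upright steel blade at the jaw's front, 40 mm wide, up to about 86 mm above the bench, carried by the jaw on a stiff spring pivot: origin on the pivot, 36 mm above the bench; its z axis is vertical when unloaded. Pressed against the wheel it rocks back about 0.01 rad per newton.
- jaw_face (a point): Centre of the blade's raised contact pad (34 mm wide, 12 mm high), on the face that looks to the post, 76 mm above the bench.
- paint_jar: Bystander: jar with red cap, 68 mm in diameter, 85 mm high, origin at the centre of its underside.
- tape_roll: Bystander: roll of paper tape lying flat, 100 mm outer diameter, 40 mm high, origin at the centre of its underside.
- sample_block: Bystander: light wooden block 80 x 120 x 30 mm, origin at the centre of its underside.

How it is judged:
By the outcome, as a careful person would: the job done as asked, in the order asked, and still so for the second after the job is handed in, with the robot touching nothing.
It also fails if it takes over 72 s, if anything falls off the work surface, if the arm or the gripper's body presses on something with over 40 N, if the wrist force passes 120 N, or if a joint passes its speed limit or range.

## Working session

There is one attempt and no reset: what is moved stays moved. The work goes in short steps, Python scripts to look and compute and a shell command to move; the robot and the scene stay as the last step left them, time stands still between calls to the robot, and variables do not carry over. Pictures are saved under pics/ and viewed, at most 10 in all, crops included, and the job is handed in when it is done.

```bash
ls; mkdir -p pics; cat > h.py <<'E'
import numpy as np, cv2
from plant import manip, optics
from scipy.spatial.transform import Rotation as R
def rot(q): return R.from_quat([q[1],q[2],q[3],q[0]])
def ray(name,u,v):
    p=optics.camera_params(name);K=np.array(p["intrinsics"]);k=p["k1"]
    d=np.array([(u-K[0,2])/K[0,0],(v-K[1,2])/K[1,1]]);s=d.copy()
    for _ in range(20): s=d/(1+k*(s@s))
    return np.array(p["xyz"]),rot(p["orientation"]).apply([s[0],s[1],1])
def onz(name,u,v,z):
    o,d=ray(name,u,v);return o+d*(z-o[2])/d[2]
def proj(name,P):
    p=optics.camera_params(name);K=np.array(p["intrinsics"])
    c=rot(p["orientation"]).inv().apply(np.array(P)-p["xyz"]);s=c[:2]/c[2];s=s*(1+p["k1"]*(s@s))
    return K[0,0]*s[0]+K[0,2],K[1,1]*s[1]+K[1,2]
def grab(name,fn=None):
    im=optics.grab_frame(name)[:,:,::-1].copy()
    if fn: cv2.imwrite("pics/"+fn,im)
    return im
E
python3 - <<'E'
from h import *
for n in("scene","top"):
    grab(n,n+"0.png");print(optics.camera_params(n))
print(manip.state())
E
```

```text
pics
plant.py
shift.py
{'intrinsics': array([[510.25309555,   0.        , 316.7994358 ],
       [  0.        , 510.25309555, 192.00532242],
       [  0.        ,   0.        ,   1.        ]]), 'k1': -0.07939179980879747, 'xyz': array([1.20099384, 0.46839112, 1.22788453]), 'orientation': array([-0.12877571,  0.40880236,  0.8635531 , -0.26565672])}
{'intrinsics': array([[467.06913488,   0.        , 319.10615203],
       [  0.        , 467.06913488, 197.11662331],
       [  0.        ,   0.        ,   1.        ]]), 'k1': -0.12458272909483739, 'xyz': array([ 0.52019456, -0.01687286,  1.19285352]), 'orientation': array([-0.01330036,  0.71330164, -0.70041952,  0.02088946])}
{'time': 0.1, 'joint_pos': array([ 1.16197069e+00,  5.33216775e-02,  1.61412530e+00, -2.70199238e-05,
        1.47599402e+00, -1.19020284e-01]), 'joint_vel': array([-0.00079486, -0.00305461, -0.00264204,  0.00020371,  0.00120731,
       -0.00124743]), 'joint_efforts': array([-8.78288375e-06, -3.94908071e+01, -3.71363068e+01, -6.11117207e-05,
        3.98165721e-03, -1.32191857e-05]), 'tool_pos': array([0.17840262, 0.59842385, 0.23018559]), 'tool_rot': array([-2.28106352e-04,  1.44394785e-01,  9.89519728e-01, -8.95681187e-04]), 'contact_force': array([0.13811482, 0.01033728, 0.3588025 ]), 'ft_torque': array([ 0.02584842,  0.03615674, -0.04258901]), 'grasp_force': 0.0, 'gripper_width': 0.9992205166620611}
```

View pics/top0.png

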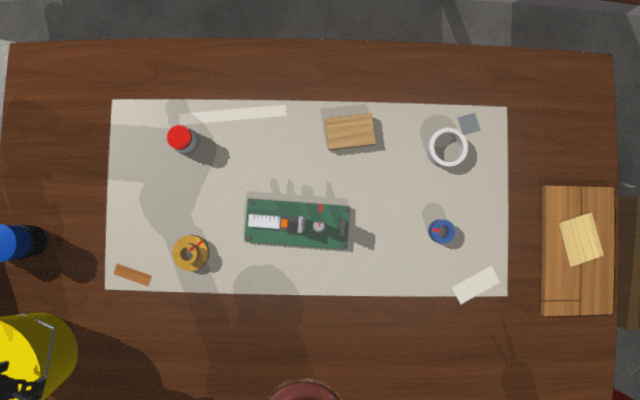

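View pics/scene0.png

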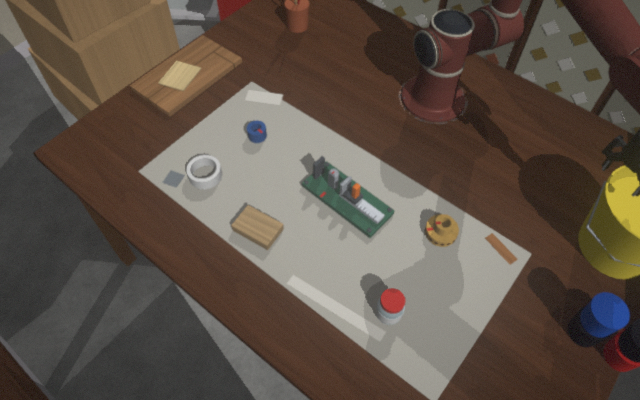

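The top view shows the stand (245–350, 198–250), post near (319,226), orange thumb near (284,224), spacer near (442,231), wheel near (190,253), and bystanders clear of these. I'll zoom for detail.

```bash
python3 - <<'E'
from h import *
t=cv2.imread("pics/top0.png");s=cv2.imread("pics/scene0.png")
c=lambda im,x,y,w,h,S:cv2.resize(im[y:y+h,x:x+w],(S*w,S*h),interpolation=cv2.INTER_CUBIC)
A=c(t,236,190,128,64,6)      # 768x384
B=np.hstack([c(t,164,228,50,50,4),c(t,418,208,50,50,4),c(s,415,205,50,50,4),c(s,235,110,48,50,4)])
cv2.imwrite("pics/z0.png",np.vstack([cv2.copyMakeBorder(A,0,0,0,792-768,0),B]))
E
```

```text
(no output)
```

View pics/z0.png

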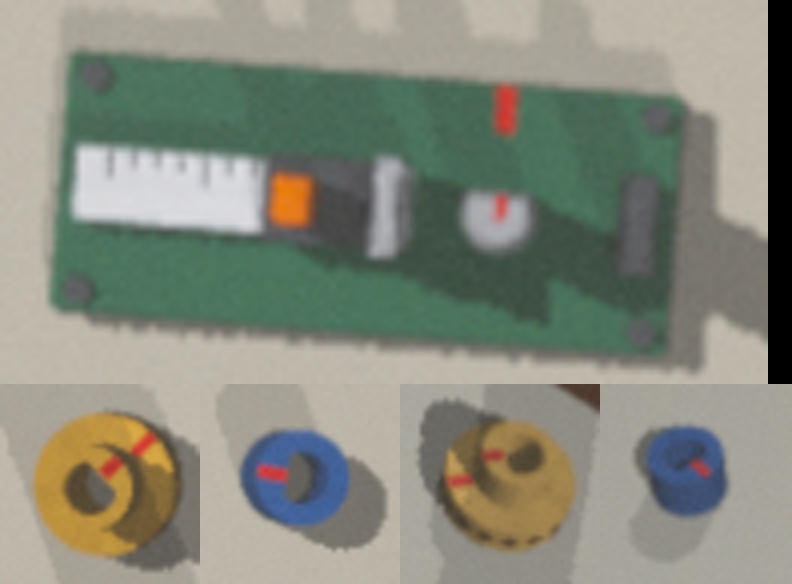

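```bash
cat > m.py <<'E'
from h import *
from scipy.optimize import least_squares
def big(m):
    n,l,s,c=cv2.connectedComponentsWithStats(m.astype(np.uint8)*255)
    i=1+s[1:,4].argmax();return (l==i)
def masks(im):
    hsv=cv2.cvtColor(im,cv2.COLOR_BGR2HSV);return hsv[:,:,0],hsv[:,:,1].astype(int),hsv[:,:,2].astype(int)
def win(name,P,w):
    u,v=proj(name,P);m=np.zeros((400,640),bool);m[int(max(v-w,0)):int(v+w),int(max(u-w,0)):int(u+w)]=1;return m
def circle(name,m,r,h,nearonly=False):
    cs,_=cv2.findContours(cv2.resize(m.astype(np.uint8)*255,None,fx=4,fy=4,interpolation=cv2.INTER_CUBIC)//128,0,1)
    c=cv2.convexHull(max(cs,key=cv2.contourArea))[:,0].astype(float)
    c=(c+.5)/4-.5
    cam=np.array(optics.camera_params(name)["xyz"])[:2]
    T=np.array([onz(name,*p,h)[:2] for p in c]);B=np.array([onz(name,*p,0.)[:2] for p in c])
    c0=T.mean(0)
    for _ in range(4):
        far=((T-c0)@(c0-cam))>0; d=(c0-cam)/np.linalg.norm(c0-cam)
        ang=np.abs(((T-c0)@d))/np.linalg.norm(T-c0,axis=1)>.25
        P=np.where(far[:,None],T,B)[ang&(~far if nearonly else True)]
        s=least_squares(lambda x:np.hypot(*(P-x[:2]).T)-(r if nearonly else x[2]),[*c0,r][:2 if nearonly else 3]);c0=s.x[:2]
    return s.x
def cen(name,m,z):
    v,u=np.nonzero(m);return onz(name,u.mean(),v.mean(),z)[:2],m.sum()
E
python3 - <<'E'
from m import *
for n in("top","scene"):
    H,S,V=masks(cv2.imread(f"pics/{n}0.png"))
    P={"sp":onz("top",442,231,.04),"wh":onz("top",188,253,.04),"st":onz("top",298,224,.03)}
    red=((H<6)|(H>174))&(S>130)&(V>90)
    w=win(n,P["sp"],22);c=circle(n,big((((H>100)&(H<130)&(S>90))|red)&w),.03,.04);r,k=cen(n,big(red&w),.04)
    print(n,"spacer",c.round(4),"red",r.round(4),k,"yaw",np.degrees(np.arctan2(*(r-c[:2])[::-1])))
    w=win(n,P["wh"],26);c=circle(n,big((((H>12)&(H<30)&(S>120))|red)&w),.045,.026,n=="scene")
    print(n,"wheel",c.round(4))
    for l in range(1,cv2.connectedComponents((red&w).astype(np.uint8))[0]):
        mm=cv2.connectedComponents((red&w).astype(np.uint8))[1]==l
        for z in(.026,.056):
            r,k=cen(n,mm,z);print("  red",z,r.round(4),k,np.degrees(np.arctan2(*(r-c[:2])[::-1])).round(1))
    w=win(n,P["st"],70);org=(H>7)&(H<18)&(S>180)&(V>150)&w
    print("orange",cen(n,big(org),.097))
    for l in range(1,cv2.connectedComponents((red&w).astype(np.uint8))[0]):
        mm=cv2.connectedComponents((red&w).astype(np.uint8))[1]==l
        print("  stred",cen(n,mm,.02),cen(n,mm,.086))
    g=(H>65)&(H<95)&(S>60)&w
    cs,_=cv2.findContours(big(g).astype(np.uint8),0,1);hl=cv2.convexHull(max(cs,key=cv2.contourArea))[:,0]
    X=np.array([onz(n,*p,.02)[:2] for p in hl]).astype(np.float32)
    print("plate",cv2.minAreaRect(X*1000))
E
```

```text
top spacer [ 0.4968 -0.3408  0.0288] red [ 0.4996 -0.3217] 18 yaw 81.69392775372378
top wheel [0.431  0.2956 0.0435]
  red 0.026 [0.4568 0.2691] 11 -45.8
  red 0.056 [0.4584 0.2618] 11 -51.0
  red 0.026 [0.442  0.2891] 11 -30.5
  red 0.056 [0.444  0.2813] 11 -47.9
orange (array([0.51163482, 0.05269937]), np.int64(44))
  stred (array([ 0.55020503, -0.03168238]), np.int64(22)) (array([ 0.54851625, -0.030849  ]), np.int64(22))
  stred (array([ 0.5095663 , -0.02990028]), np.int64(3)) (array([ 0.51016438, -0.02916719]), np.int64(3))
plate ((534.1488647460938, 24.722457885742188), (255.68951416015625, 56.42253494262695), 86.59954071044922)
scene spacer [ 0.4977 -0.3428  0.0287] red [ 0.5021 -0.3202] 6 yaw 79.09121592187867
scene wheel [0.4242 0.2946]
  red 0.026 [0.4285 0.2752] 8 -77.5
  red 0.056 [0.4478 0.28  ] 8 -31.7
  red 0.026 [0.4577 0.2703] 8 -35.9
  red 0.056 [0.4762 0.2753] 8 -20.4Traceback (most recent call last):
  File "<stdin>", line 15, in <module>
  File "m.py", line 5, in big
    i=1+s[1:,4].argmax();return (l==i)
        ~~~~~~~~~~~~~~^^
ValueError: attempt to get argmax of an empty sequence
```

```bash
python3 - <<'E'
from m import *
t=cv2.imread("pics/top0.png")
for n in("top","scene"):
    H,S,V=masks(cv2.imread(f"pics/{n}0.png"))
    w=win(n,onz("top",298,224,.03),62 if n=="top" else 62)
    g=((H>60)&(H<95)&(S>60)&w).astype(np.uint8);nn,l,s,_=cv2.connectedComponentsWithStats(g)
    pts=np.vstack([np.argwhere(l==i)[:,::-1] for i in range(1,nn) if s[i,4]>60])
    hl=cv2.convexHull(pts.astype(np.float32))[:,0]
    X=np.array([onz(n,*p,.02)[:2] for p in hl]).astype(np.float32)
    (c,sz,a)=cv2.minAreaRect(X*1000);print(n,"plate",c,sz,a)
    o=(H>5)&(H<20)&(S>170)&(V>110)&w;print("or",o.sum())
    if o.any():
        vv,uu=np.nonzero(big(o));print(uu.min(),uu.max(),vv.min(),vv.max(),cen(n,big(o),.097))
for p in [(497,213),(292,200),(637,225),(387,207)]:
    u,v=p[0]/6+236-.4,p[1]/6+190-.4; print(p,onz("top",u,v,.086)[:2].round(4))
q=[onz("top",x/6+235.6,y/6+189.6,.02)[:2] for x,y in [(72,52),(690,99),(665,353),(53,306)]]
print(np.round(q,4),np.mean(q,0))
s=cv2.imread("pics/scene0.png")
cv2.imwrite("pics/z1.png",cv2.resize(s[150:240,295:400],None,fx=6,fy=6,interpolation=cv2.INTER_CUBIC))
E
```

```text
top plate (509.3813781738281, 26.21148681640625) (255.7241973876953, 106.046875) 86.59954071044922
or 48
281 287 219 227 (array([0.51149335, 0.05267426]), np.int64(48))
scene plate (516.0235595703125, 29.218658447265625) (256.9190979003906, 106.14242553710938) 86.60546875
or 23
354 358 184 189 (array([0.51735596, 0.05524922]), np.int64(21))
(497, 213) [ 0.5075 -0.0279]
(292, 200) [0.5112 0.0531]
(637, 225) [ 0.5038 -0.0832]
(387, 207) [0.5091 0.0156]
[[ 0.5708  0.151 ]
 [ 0.5559 -0.1086]
 [ 0.4495 -0.0998]
 [ 0.4644  0.1564]] [0.51017005 0.02475955]
```

View pics/z1.png

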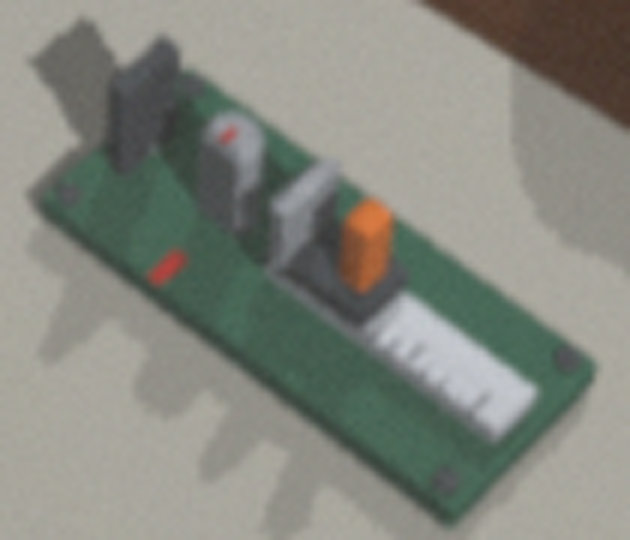

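Post top sits near scene pixel (334,172), red line toward the viewer. Jaw is nearly shut; stand yaw is about −3.4°. Moving to the thumb.

Units first: shifts go in units of 20 mm and turns go in units of 0.25 rad. So 0.1675 rad is 0.67.

```bash
cat > to.py <<'E'
import sys
from h import *
x,y,z,a=map(float,sys.argv[1:5]); s=manip.state(); r=rot(s["tool_rot"])
g=R.from_matrix(np.array([[np.sin(np.radians(a)),np.cos(np.radians(a)),0],[-np.cos(np.radians(a)),np.sin(np.radians(a)),0],[0,0,-1]]).T).as_matrix()
G=np.array([[-np.sin(np.radians(a)),np.cos(np.radians(a)),0],[np.cos(np.radians(a)),np.sin(np.radians(a)),0],[0,0,-1]]).T
print("t",round(s["time"],2),"pos",s["tool_pos"].round(4),"F",s["contact_force"].round(1),"w",round(s["gripper_width"],3))
d=np.array([x,y,z])-s["tool_pos"]
print("rotvec",(r.inv()*R.from_matrix(G)).as_rotvec().round(4),"d_now",r.inv().apply(d).round(4),"d_after",(G.T@d).round(4))
E
python3 to.py .5115 .053 .15 -3.4
echo '[[1,0,0,0,0,0,0.67],[1,0,0,0,0,0,0.67],[1,0,0,0,0,0,0.67],[1,0,0,0,0,0,0.67],[0.7,0,0,0,0,0,0.67]]' | python3 shift.py
echo '[[0.7,0,0,0,0,0,0.67],[0.6,0,0,0,0,0,0.67],[0.6,0,0,0,0,0,0.67]]' | python3 shift.py
python3 to.py .5115 .053 .15 -3.4
python3 -c "
from h import *
for p in [(237,134),(367,211)]: print(onz('scene',p[0]/6+294.6,p[1]/6+149.6,.086 if p[0]<300 else .097))"
```

```text
time: 0.72
tool_pos: [0.1784, 0.5986, 0.2305]
tool_rot: [0.0, 0.537, 0.844, -0.001]
contact_force: [0.1, 0.1, -0.7]
gripper_width: 0.817
grasp_force: 0.0
time: 1.1
tool_pos: [0.1784, 0.5986, 0.2306]
tool_rot: [0.0, 0.73, 0.684, -0.001]
contact_force: [-0.4, 0.2, -0.3]
gripper_width: 0.599
grasp_force: 0.0
[ 0.50994463 -0.02614608  0.086     ]
[0.5132953  0.05078278 0.097     ]Traceback (most recent call last):
  File "to.py", line 4, in <module>
    g=R.from_matrix(np.array([[np.sin(np.radians(a)),np.cos(np.radians(a)),0],[-np.cos(np.radians(a)),np.sin(np.radians(a)),0],[0,0,-1]]).T).as_matrix()
      ~~~~~~~~~~~~~^^^^^^^^^^^^^^^^^^^^^^^^^^^^^^^^^^^^^^^^^^^^^^^^^^^^^^^^^^^^^^^^^^^^^^^^^^^^^^^^^^^^^^^^^^^^^^^^^^^^^^^^^^^^^^^^^^^^^^^^^
  File "scipy/spatial/transform/_rotation.pyx", line 1143, in scipy.spatial.transform._rotation.Rotation.from_matrix
ValueError: Non-positive determinant (left-handed or null coordinate frame) in rotation matrix 0: [[-0.05930637 -0.99823983  0.        ]
 [ 0.99823983 -0.05930637  0.        ]
 [ 0.          0.         -1.        ]].
Traceback (most recent call last):
  File "to.py", line 4, in <module>
    g=R.from_matrix(np.array([[np.sin(np.radians(a)),np.cos(np.radians(a)),0],[-np.cos(np.radians(a)),np.sin(np.radians(a)),0],[0,0,-1]]).T).as_matrix()
      ~~~~~~~~~~~~~^^^^^^^^^^^^^^^^^^^^^^^^^^^^^^^^^^^^^^^^^^^^^^^^^^^^^^^^^^^^^^^^^^^^^^^^^^^^^^^^^^^^^^^^^^^^^^^^^^^^^^^^^^^^^^^^^^^^^^^^^
  File "scipy/spatial/transform/_rotation.pyx", line 1143, in scipy.spatial.transform._rotation.Rotation.from_matrix
ValueError: Non-positive determinant (left-handed or null coordinate frame) in rotation matrix 0: [[-0.05930637 -0.99823983  0.        ]
 [ 0.99823983 -0.05930637  0.        ]
 [ 0.          0.         -1.        ]].
```

```bash
sed -i 4d to.py; sed -i '3a ' to.py; grep -c "G=" to.py
echo '[[0.6,-2.39,1.665,0,0,0,0],[0.6,-2.39,1.665,0,0,0,0],[0.6,-2.39,1.665,0,0,0,0],[0.6,-2.39,1.665,0,0,0,0],[0.6,-2.39,1.665,0,0,0,0]]' | python3 shift.py >/dev/null
echo '[[0.6,-2.39,1.665,0.5,0,0,0],[0.6,-2.39,1.665,0.5,0,0,0],[0.6,-2.39,1.665,0.5,0,0,0],[0.6,-2.39,1.665,0.5,0,0,0],[0.6,-2.39,1.665,0.5,0,0,0]]' | python3 shift.py >/dev/null
echo '[[0.6,-2.39,1.665,0.5,0,0,0],[0.6,0,0,0,0,0,0]]' | python3 shift.py
python3 to.py .5125 .052 .063 -3.4
```

```text
1
time: 2.6
tool_pos: [0.5137, 0.0493, 0.1698]
tool_rot: [-0.001, 0.729, 0.684, -0.001]
contact_force: [1.3, -0.8, 0.7]
gripper_width: 0.599
grasp_force: 0.0
t 2.6 pos [0.5137 0.0493 0.1698] F [ 1.3 -0.8  0.7] w 0.599
rotvec [-0.0026  0.0006 -0.005 ] d_now [ 0.0026 -0.0011  0.1068] d_after [ 0.0026 -0.0013  0.1068]sed: -e expression #1, char 3: expected \ after 'a', 'c' or 'i'
```

```bash

echo '[[0.6,0.13,-0.06,2.5,0,0,0],[0.6,0,0,2,0,0,0],[0.6,0,0,0.85,0,0,0],[0,0,0,0,0,0,0],[0,0,0,0,0,0,0]]' | python3 shift.py
echo '[[0,0,0,0,0,0,0],[0,0,0,0,0,0,0]]' | python3 shift.py
python3 to.py .5125 .052 .063 -3.4
```

```text
time: 3.22
tool_pos: [0.5128, 0.0554, 0.0661]
tool_rot: [0.0, 0.727, 0.686, 0.0]
contact_force: [-0.7, 1.4, -4.9]
gripper_width: 0.222
grasp_force: 58.7
time: 3.48
tool_pos: [0.5129, 0.0554, 0.066]
tool_rot: [0.0, 0.728, 0.686, 0.001]
contact_force: [-5.8, 2.0, 5.7]
gripper_width: 0.225
grasp_force: 59.9
t 3.48 pos [0.5129 0.0554 0.066 ] F [-5.8  2.   5.7] w 0.225
rotvec [ 0.0014 -0.0005  0.0005] d_now [-0.0034 -0.0002  0.003 ] d_after [-0.0034 -0.0002  0.003 ]
```

```bash

echo '[[0,0.8,0,0,0,0,0],[0,0.8,0,0,0,0,0],[0,0.8,0,0,0,0,0],[0,0.6,0,0,0,0,0],[0,0,0,0,0,0,0]]' | python3 shift.py
echo '[[0,0.15,0,0,0,0,0],[0,0.15,0,0,0,0,0],[0,0.1,0,0,0,0,0],[0,0,0,0,0,0,0]]' | python3 shift.py
python3 to.py .5125 .052 .063 -3.4
```

```text
time: 4.1
tool_pos: [0.5164, 0.116, 0.066]
tool_rot: [0.0, 0.727, 0.686, 0.001]
contact_force: [-5.8, 1.9, 5.3]
gripper_width: 0.227
grasp_force: 60.1
time: 4.6
tool_pos: [0.5168, 0.1231, 0.066]
tool_rot: [0.0, 0.728, 0.686, 0.0]
contact_force: [-5.5, -0.1, 6.5]
gripper_width: 0.222
grasp_force: 60.2
t 4.6 pos [0.5168 0.1231 0.066 ] F [-5.5 -0.1  6.5] w 0.222
rotvec [0.0012 0.0001 0.0006] d_now [-0.0712 -0.0001  0.003 ] d_after [-0.0712 -0.0001  0.003 ]
```

```bash

echo '[[0,0.05,0,0,0,0,0],[0,0.05,0,0,0,0,0],[0,0,0,0,0,0,0]]' | python3 shift.py | sed -n '2p;4p'
echo '[[0,0.05,0,0,0,0,0],[0,0.05,0,0,0,0,0],[0,0,0,0,0,0,0]]' | python3 shift.py | sed -n '2p;4p'
```

```text
tool_pos: [0.5169, 0.1244, 0.066]
contact_force: [-5.5, -3.3, 7.0]
tool_pos: [0.5169, 0.1245, 0.066]
contact_force: [-6.5, -10.9, 7.8]
```

```bash

echo '[[0,-0.075,0,0,0,0,0],[0.7,0,0,0,0,0,0],[0.7,0,0,0,0,0,0],[0.7,0,0,-3,0,0,0],[1,0,0,-3,0,0,-0.728]]' | python3 shift.py
echo '[[1,0,0,0,0,0,-0.728],[1,0,0,0,0,0,-0.728],[1,0,0,0,0,0,-0.728],[1,0,0,0,0,0,-0.728],[1,0,0,0,0,0,-0.728]]' | python3 shift.py >/dev/null
echo '[[1,0,0,0,0,0,-0.728],[1,0,0,0,0,0,-0.728],[1,0,0,0,0,0,0]]' | python3 shift.py
python3 to.py .497 -.3415 .1 80
python3 - <<'E'
from m import *
im=grab("top","t1.png");H,S,V=masks(im)
w=win("top",onz("top",264,222,.09),25);o=(H>5)&(H<20)&(S>170)&(V>110)&w;print(cen("top",big(o),.097))
E
```

```text
time: 5.98
tool_pos: [0.5159, 0.1256, 0.1849]
tool_rot: [-0.0, 0.66, 0.751, -0.0]
contact_force: [1.3, -0.2, 0.1]
gripper_width: 0.889
grasp_force: 0.0
time: 6.98
tool_pos: [0.5165, 0.1256, 0.1843]
tool_rot: [0.0, 0.088, 0.996, 0.0]
contact_force: [0.2, -0.3, 0.9]
gripper_width: 0.998
grasp_force: 0.0
t 6.97 pos [0.5165 0.1256 0.1843] F [ 0.2 -0.3  0.9] w 0.998
rotvec [ 0.0001  0.0006 -0.0012] d_now [-0.0624 -0.4634  0.0843] d_after [-0.0619 -0.4634  0.0843]Traceback (most recent call last):
  File "<stdin>", line 3, in <module>
  File "m.py", line 5, in big
    i=1+s[1:,4].argmax();return (l==i)
        ~~~~~~~~~~~~~~^^
ValueError: attempt to get argmax of an empty sequence
```

```bash

echo '[[1,-0.39,-2.895,0,0,0,0],[1,-0.39,-2.895,0,0,0,0],[1,-0.39,-2.895,0,0,0,0],[1,-0.39,-2.895,0,0,0,0],[1,-0.39,-2.895,0,0,0,0]]' | python3 shift.py >/dev/null
echo '[[1,-0.39,-2.895,0.5,0,0,0],[1,-0.39,-2.895,0.5,0,0,0],[1,-0.375,-2.895,1,0,0,0],[1,0,0,2,0,0,0],[1,0,0,0,0,0,0]]' | python3 shift.py 
python3 to.py .497 -.3415 .006 80
python3 - <<'E'
from h import *
im=grab("scene","s1.png");u,v=map(int,proj("scene",[.497,-.34,.05]));t=grab("top","t1b.png");a,b=map(int,proj("top",[.507,0,.05]))
cv2.imwrite("pics/z2.png",np.hstack([cv2.resize(im[v-50:v+50,u-50:u+50],(400,400),interpolation=2),cv2.resize(t[b-50:b+50,a-50:a+50],(400,400),interpolation=2)]))
E
```

```text
time: 8.28
tool_pos: [0.495, -0.3401, 0.1002]
tool_rot: [-0.003, 0.088, 0.996, 0.002]
contact_force: [-0.1, -0.5, -0.6]
gripper_width: 0.997
grasp_force: 0.0
t 8.28 pos [ 0.495  -0.3401  0.1002] F [-0.1 -0.5 -0.6] w 0.997
rotvec [ 0.0044 -0.0069 -0.0024] d_now [-0.0028 -0.0014  0.0941] d_after [-0.0022 -0.001   0.0942]
```

View pics/z2.png

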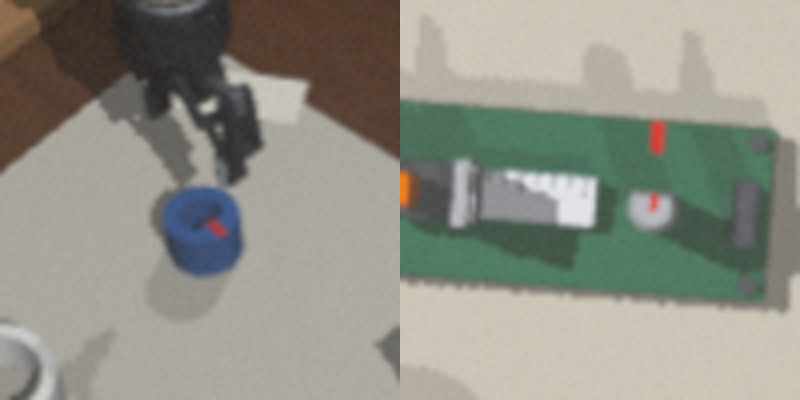

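Right crop: jaw fully open (blade at left, post clear). Left: gripper open above the spacer. Descending and gripping.

```bash

echo '[[1,-0.11,-0.05,2.5,0,0,0],[1,0,0,1.5,0,0,0],[1,0,0,0.65,0,0,0],[1,0,0,0,0,0,0],[0,0,0,0,0,0,0]]' | python3 shift.py
echo '[[0,0,0,0,0,0,0],[0,0,0,0,0,0,0],[0,0,0,0,0,0,0]]' | python3 shift.py
python3 to.py .507 -.028 .17 -3.4
python3 - <<'E'
from m import *
H,S,V=masks(cv2.imread("pics/t1b.png"))
w=win("top",onz("top",255,222,.09),30);o=(H>5)&(H<20)&(S>170)&(V>110)&w;print(cen("top",big(o),.097))
E
```

```text
time: 9.0
tool_pos: [0.5009, -0.3438, 0.0137]
tool_rot: [0.002, 0.087, 0.996, -0.001]
contact_force: [-1.0, 0.3, 0.4]
gripper_width: 0.816
grasp_force: 0.0
time: 9.38
tool_pos: [0.5011, -0.3441, 0.0142]
tool_rot: [0.002, 0.087, 0.996, -0.001]
contact_force: [0.4, 0.2, 6.4]
gripper_width: 0.684
grasp_force: 65.1
t 9.38 pos [ 0.5011 -0.3441  0.0142] F [0.4 0.2 6.4] w 0.684
rotvec [1.3000e-03 4.8000e-03 1.4562e+00] d_now [ 0.0483  0.3121 -0.1567] d_after [ 0.3159 -0.0129 -0.1558]
(array([0.51554629, 0.12094023]), np.int64(48))
```

```bash

echo '[[0,0,0,-2,0,0,0],[0,0,0,-2.5,0,0,0],[0,0,0,-2.5,0,0,0.728],[0,0,0,0,0,0,0.728],[0,0,0,0,0,0,0.728]]' | python3 shift.py|tail -2
echo '[[0,0,0,0,0,0,0.728],[0,0,0,0,0,0,0.728],[0,0,0,0,0,0,0.728],[0,0,0,0,0,0,0.728],[0,0,0,0,0,0,0.728]]' | python3 shift.py >/dev/null
echo '[[0,2.5,-0.1,0,0,0,0],[0,2.5,-0.1,0,0,0,0],[0,2.5,-0.1,0,0,0,0],[0,2.5,-0.1,0,0,0,0],[0,2.5,-0.1,0,0,0,0]]' | python3 shift.py >/dev/null
echo '[[0,2,-0.1,0,0,0,0],[0,1.04,-0.05,0,0,0,0],[0,0,0,0,0,0,0],[0,0,0,0,0,0,0]]' | python3 shift.py 
python3 to.py .5066 -.033 .110 -3.4
python3 - <<'E'
from h import *
im=grab("scene","s2.png");u,v=map(int,proj("scene",[.507,-.028,.1]));
cv2.imwrite("pics/z3.png",cv2.resize(im[v-50:v+50,u-50:u+50],(600,600),interpolation=2))
E
```

```text
gripper_width: 0.676
grasp_force: 65.5
time: 11.75
tool_pos: [0.5047, -0.0323, 0.1514]
tool_rot: [0.0, 0.728, 0.686, -0.0]
contact_force: [-0.5, 0.4, -1.0]
gripper_width: 0.679
grasp_force: 65.5
t 11.75 pos [ 0.5047 -0.0323  0.1514] F [-0.5  0.4 -1. ] w 0.679
rotvec [0.0002 0.0005 0.0001] d_now [-0.0005  0.0019  0.0414] d_after [-0.0006  0.0019  0.0414]
```

View pics/z3.png

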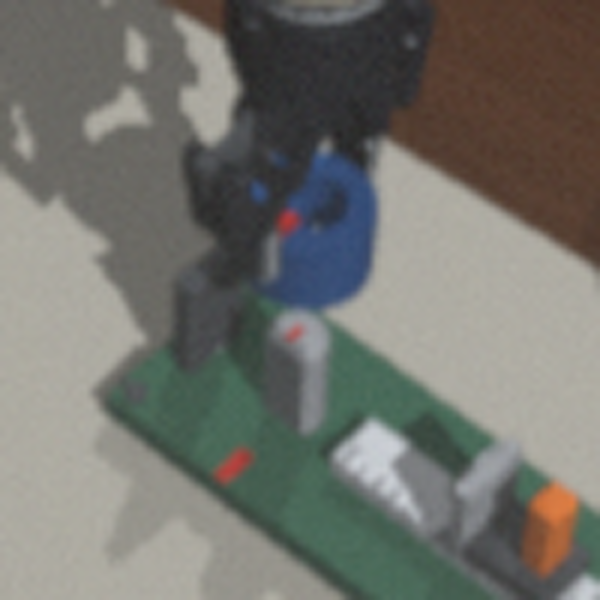

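The spacer hangs above the post, its red line at the +x finger, aligned with the stand's. Lowering with force checks.

```bash

echo '[[0,-0.025,0.095,1.25,0,0,0],[0,0,0,0.9,0,0,0],[0,0,0,0,0,0,0],[0,0,0,0,0,0,0]]' | python3 shift.py|sed -n 2,4p
echo '[[0,0,0,0.2,0,0,0],[0,0,0,0.2,0,0,0],[0,0,0,0.2,0,0,0],[0,0,0,0,0,0,0]]' | python3 shift.py|sed -n 2,4p
```

```text
tool_pos: [0.5069, -0.0327, 0.1088]
tool_rot: [0.0, 0.728, 0.686, 0.0]
contact_force: [-0.5, 0.6, -2.5]
tool_pos: [0.5063, -0.0323, 0.0958]
tool_rot: [-0.0, 0.728, 0.686, -0.0]
contact_force: [-0.4, 0.3, -2.5]
```

```bash

echo '[[0,0,0,0.2,0,0,0],[0,0,0,0.2,0,0,0],[0,0,0,0,0,0,0]]' | python3 shift.py|sed -n 2,4p
echo '[[0,0,0,0.2,0,0,0],[0,0,0,0,0,0,0]]' | python3 shift.py|sed -n 2,4p
```

```text
tool_pos: [0.5066, -0.0324, 0.0879]
tool_rot: [-0.0, 0.728, 0.686, -0.0]
contact_force: [-0.2, -0.2, -2.7]
tool_pos: [0.5066, -0.0324, 0.084]
tool_rot: [-0.0, 0.728, 0.686, -0.0]
contact_force: [-0.2, 0.0, -3.1]
```

```bash

echo '[[0,0,0,0.4,0,0,0],[0,0,0,0.4,0,0,0],[0,0,0,0,0,0,0]]' | python3 shift.py|sed -n 2,4p
echo '[[0,0,0,0.4,0,0,0],[0,0,0,0.4,0,0,0],[0,0,0,0.4,0,0,0],[0,0,0,0,0,0,0],[0,0,0,0,0,0,0]]' | python3 shift.py|sed -n 2,4p
```

```text
tool_pos: [0.5066, -0.0324, 0.0674]
tool_rot: [-0.0, 0.728, 0.686, 0.0]
contact_force: [2.4, -0.1, -3.5]
tool_pos: [0.5066, -0.0324, 0.0442]
tool_rot: [-0.0, 0.728, 0.686, -0.0]
contact_force: [2.1, -0.2, -3.4]
```

```bash

echo '[[0,0,0,0.2,0,0,0],[0,0,0,0.15,0,0,0],[0,0,0,0.1,0,0,0],[0,0,0,0,0,0,0],[0,0,0,0,0,0,0]]' | python3 shift.py|sed -n 2,4p
echo '[[0,0,0,0.05,0,0,0],[0,0,0,0.05,0,0,0],[0,0,0,0,0,0,0]]' | python3 shift.py|sed -n 2,4p
```

```text
tool_pos: [0.5066, -0.0324, 0.0352]
tool_rot: [-0.0, 0.728, 0.686, -0.0]
contact_force: [1.6, 0.7, -2.5]
tool_pos: [0.5067, -0.0324, 0.0342]
tool_rot: [-0.0, 0.728, 0.686, -0.0]
contact_force: [-2.4, 0.7, 5.4]
```

Home. Releasing and going for the wheel.

```bash

echo '[[1,0,0,0,0,0,0],[1,0,0,0,0,0,0],[1,0,0,0,0,0,0],[1,0,0,0,0,0,0],[1,0,0,-1.5,0,0,0]]' | python3 shift.py|sed -n 2,5p
echo '[[1,0,0,-3,0,0,0],[1,0,0,-3,0,0,0.736],[1,0,0,-0.5,0,0,0.736],[1,0,0,0,0,0,0.736],[1,0,0,0,0,0,0.736]]' | python3 shift.py >/dev/null
echo '[[1,0,0,0,0,0,0]]' | python3 shift.py >/dev/null
python3 to.py .4305 .295 .1 -45.5
python3 - <<'E'
from m import *
im=grab("top","t3.png");H,S,V=masks(im)
red=((H<6)|(H>174))&(S>130)&(V>90)
w=win("top",onz("top",188,253,.04),26);m=big((((H>12)&(H<30)&(S>120))|red)&w);c=circle("top",m,.045,.026);print(c)
mm=red&w;n,l=cv2.connectedComponents(mm.astype(np.uint8))
for i in range(1,n):print(cen("top",l==i,.026),cen("top",l==i,.056))
E
```

```text
tool_pos: [0.5042, -0.032, 0.0609]
tool_rot: [-0.003, 0.728, 0.686, -0.002]
contact_force: [0.9, -0.2, 0.7]
gripper_width: 1.001
t 16.8 pos [ 0.5066 -0.0324  0.1933] F [-0.4  0.5 -0. ] w 0.998
rotvec [-0.      0.      0.0013] d_now [ 0.1756 -0.2866  0.0933] d_after [ 0.1752 -0.2869  0.0933]
[0.43048872 0.29526918 0.04348196]
(array([0.45663282, 0.26852136]), np.int64(10)) (array([0.458267  , 0.26118382]), np.int64(10))
(array([0.44196321, 0.28914755]), np.int64(11)) (array([0.44397456, 0.28127972]), np.int64(11))
```

```bash

echo '[[1,1.465,-2.39,0,0,0,0],[1,1.465,-2.39,0,0,0,0],[1,1.465,-2.39,0,0,0,0],[1,1.465,-2.39,0,0,0,0],[1,1.465,-2.39,0,0,0,0]]' | python3 shift.py >/dev/null
echo '[[1,1.465,-2.39,1.5,0,0,0],[1,0,0,3,0,0,0],[1,0,0,0,0,0,0],[1,0,0,0,0,0,0],[1,0,0,0,0,0,0]]' | python3 shift.py |tail -3
python3 to.py .4305 .2953 .024 -45.5
```

```text
contact_force: [-0.1, 0.3, 0.7]
gripper_width: 0.994
grasp_force: 0.0
t 18.1 pos [0.4337 0.2948 0.107 ] F [-0.1  0.3  0.7] w 0.994
rotvec [ 0.0016 -0.0049 -0.0016] d_now [-0.0023 -0.0027  0.083 ] d_after [-0.0019 -0.0026  0.083 ]
```

```bash

echo '[[1,-0.095,-0.13,2,0,0,0],[1,0,0,1.15,0,0,0],[1,0,0,0,0,0,0],[1,0,0,0,0,0,0],[1,0,0,0,0,0,0]]' | python3 shift.py |sed -n 4p
python3 to.py .4305 .2953 .024 -45.5
```

```text
contact_force: [0.2, 0.1, -0.1]
t 18.73 pos [0.4299 0.2956 0.043 ] F [ 0.2  0.1 -0.1] w 0.999
rotvec [ 0.0011 -0.0035 -0.0011] d_now [0.0002 0.0007 0.019 ] d_after [0.0002 0.0007 0.019 ]
```

```bash

echo '[[1,0.01,0.035,0.75,0,0,0],[1,0,0,0.2,0,0,0],[1,0,0,0,0,0,0],[0.7,0,0,0,0,0,0],[0,0,0,0,0,0,0]]' | python3 shift.py |sed -n 2,4p
echo '[[0,0,0,0,0,0,0],[0,0,0,0,0,0,0],[0,0,0,0,0,0,0]]' | python3 shift.py
python3 to.py .5066 -.029 .2 -3.4
```

```text
tool_pos: [0.4303, 0.2942, 0.0227]
tool_rot: [0.001, 0.926, 0.379, 0.001]
contact_force: [8.1, -20.6, 20.3]
time: 19.73
tool_pos: [0.4305, 0.2946, 0.0231]
tool_rot: [0.001, 0.926, 0.378, 0.001]
contact_force: [2.1, -3.6, 6.4]
gripper_width: 0.59
grasp_force: 64.6
t 19.73 pos [0.4305 0.2946 0.0231] F [ 2.1 -3.6  6.4] w 0.59
rotvec [ 0.003  -0.0012 -0.7352] d_now [-0.172   0.2847 -0.1766] d_after [-0.3186  0.0952 -0.1769]
```

```bash

echo '[[0,0,0,-1.5,0,0,0],[0,0,0,-2.5,0,0,0],[0,0,0,-2.5,0,0,0],[0,0,0,-2.75,0,0,-0.7352],[0,0,0,0,0,0,-0.7352]]' | python3 shift.py|tail -3
echo '[[0,0,0,0,0,0,-0.7352],[0,0,0,0,0,0,-0.7352],[0,0,0,0,0,0,0],[0,-2.275,0.68,0,0,0,0],[0,-2.275,0.68,0,0,0,0]]' | python3 shift.py >/dev/null
echo '[[0,-2.275,0.68,0,0,0,0],[0,-2.275,0.68,0,0,0,0],[0,-2.275,0.68,0,0,0,0],[0,-2.275,0.68,0,0,0,0],[0,-2.265,0.685,0,0,0,0]]' | python3 shift.py >/dev/null
echo '[[0,0,0,1,0,0,0],[0,0,0,0,0,0,0],[0,0,0,0,0,0,0],[0,0,0,0,0,0,0]]' | python3 shift.py |tail -4
python3 to.py .5067 -.0288 .119 -3.4
python3 - <<'E'
from h import *
im=grab("scene","s4.png");u,v=map(int,proj("scene",[.507,-.0,.1]));
cv2.imwrite("pics/z4.png",cv2.resize(im[v-55:v+45,u-50:u+50],(600,600),interpolation=2))
E
```

```text
contact_force: [1.1, 0.4, -5.2]
gripper_width: 0.59
grasp_force: 65.4
tool_rot: [0.0, 0.728, 0.686, 0.0]
contact_force: [0.6, 0.3, -5.3]
gripper_width: 0.589
grasp_force: 65.3
t 22.1 pos [ 0.5053 -0.0279  0.1874] F [ 0.6  0.3 -5.3] w 0.589
rotvec [ 0.0009 -0.      0.0006] d_now [-0.0008  0.0014  0.0684] d_after [-0.0008  0.0015  0.0684]
```

View pics/z4.png

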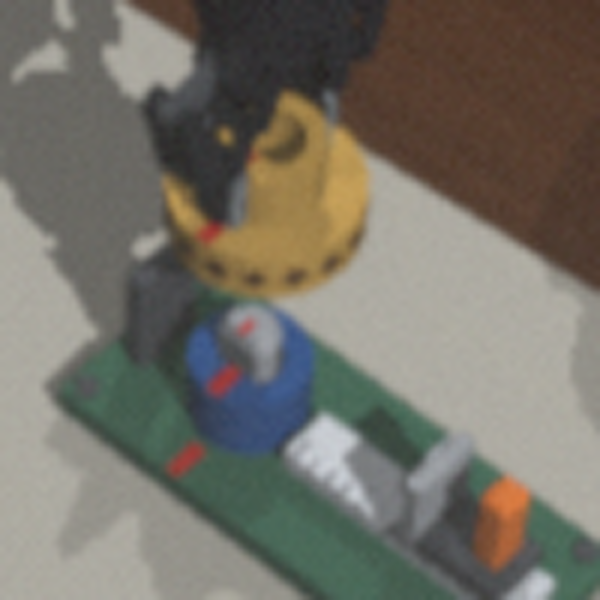

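The spacer is seated with red lines aligned, and the wheel is held level above the post with its red line at the +x finger. Lowering.

```bash

echo '[[0,-0.04,0.075,1.5,0,0,0],[0,0,0,1.4,0,0,0],[0,0,0,0.6,0,0,0],[0,0,0,0,0,0,0],[0,0,0,0,0,0,0]]' | python3 shift.py|sed -n 2,4p
echo '[[0,0,0,0.2,0,0,0],[0,0,0,0.2,0,0,0],[0,0,0,0,0,0,0],[0,0,0,0,0,0,0]]' | python3 shift.py|sed -n 2,4p
echo '[[0,0,0,0.2,0,0,0],[0,0,0,0,0,0,0],[0,0,0,0,0,0,0]]' | python3 shift.py|sed -n 2,4p
```

```text
tool_pos: [0.5076, -0.0298, 0.1184]
tool_rot: [0.001, 0.728, 0.686, 0.001]
contact_force: [0.3, 0.8, -4.5]
tool_pos: [0.5065, -0.0297, 0.1088]
tool_rot: [-0.0, 0.728, 0.686, -0.0]
contact_force: [-0.2, 0.7, -3.8]
tool_pos: [0.5065, -0.0297, 0.1047]
tool_rot: [-0.0, 0.728, 0.686, -0.0]
contact_force: [-0.2, 0.8, -4.6]
```

```bash

echo '[[0,0.04,0,0.2,0,0,0],[0,0,0,0.2,0,0,0],[0,0,0,0,0,0,0]]' | python3 shift.py|sed -n 2,4p
echo '[[0,0,0,0.25,0,0,0],[0,0,0,0.2,0,0,0],[0,0,0,0,0,0,0],[0,0,0,0,0,0,0]]' | python3 shift.py|sed -n 2,4p
```

```text
tool_pos: [0.5069, -0.0294, 0.0966]
tool_rot: [0.001, 0.728, 0.686, -0.0]
contact_force: [2.4, -1.4, -6.3]
tool_pos: [0.5069, -0.0294, 0.0876]
tool_rot: [0.001, 0.728, 0.686, 0.0]
contact_force: [3.0, -4.8, -6.4]
```

Units first: shifts go in units of 20 mm and turns go in units of 0.25 rad. So 0.002 m is 0.1, -0.001 m is -0.05.

```bash

echo '[[0,-0.05,0,0.1,0,0,0],[0,0,0,0.1,0,0,0],[0,0,0,0,0,0,0],[0,0,0,0,0,0,0]]' | python3 shift.py|sed -n 2,4p
echo '[[0,0,0,0.05,0,0,0],[0,0,0,0.05,0,0,0],[0,0,0,0,0,0,0],[0,0,0,0,0,0,0]]' | python3 shift.py|sed -n 2,4p
```

```text
tool_pos: [0.5067, -0.0297, 0.0836]
tool_rot: [0.0, 0.728, 0.686, 0.0]
contact_force: [5.5, -0.8, -5.7]
tool_pos: [0.5068, -0.0298, 0.0832]
tool_rot: [0.0, 0.728, 0.686, 0.0]
contact_force: [-1.6, 0.1, 6.6]
```

```bash

echo '[[1,0,0,0,0,0,0],[1,0,0,0,0,0,0],[1,0,0,0,0,0,0],[1,0,0,0,0,0,0],[1,0,0,-1.5,0,0,0]]' | python3 shift.py|sed -n 2,5p
echo '[[0.8,0,0,-2.75,0,0,0],[0.7,2.5,0,0,0,0,0],[0.6,2.5,0,0,0,0,0],[0.6,2.5,0,0,0,0,0],[0.6,0,0,0,0,0,0]]' | python3 shift.py >/dev/null
echo '[[0.6,0,0,0,0,0,0],[0.6,0,0,0,0,0,0]]' | python3 shift.py >/dev/null
python3 to.py .5157 .121 .065 -3.4
```

```text
tool_pos: [0.5042, -0.0294, 0.1092]
tool_rot: [-0.003, 0.728, 0.686, -0.002]
contact_force: [0.7, 0.6, 0.9]
gripper_width: 1.001
t 27.02 pos [0.5155 0.1189 0.1667] F [-0.2  0.3 -0.3] w 0.596
rotvec [-0.0003  0.0003 -0.002 ] d_now [2.200e-03 1.000e-04 1.017e-01] d_after [2.100e-03 1.000e-04 1.017e-01]
```

```bash

echo '[[0.6,0.11,0,2.5,0,0,0],[0.6,0,0,2,0,0,0],[0.6,0,0,0.6,0,0,0],[0.6,0,0,0,0,0,0],[0.6,0,0,0,0,0,0]]' | python3 shift.py|sed -n 2,4p
python3 - <<'E'
from h import *
im=grab("scene","s5.png");u,v=map(int,proj("scene",[.507,.02,.08]));t=grab("top","t5.png");a,b=map(int,proj("top",[.507,0.02,.08]))
cv2.imwrite("pics/z5.png",np.hstack([cv2.resize(im[v-50:v+50,u-50:u+50],(400,400),interpolation=2),cv2.resize(t[b-50:b+50,a-50:a+50],(400,400),interpolation=2)]))
E
```

```text
tool_pos: [0.5173, 0.1219, 0.067]
tool_rot: [0.001, 0.728, 0.685, 0.001]
contact_force: [0.2, 0.3, 0.4]
```

View pics/z5.png

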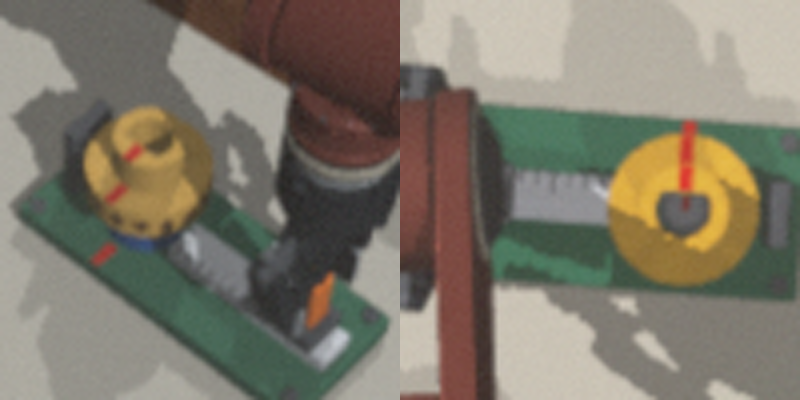

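Wheel seated and aligned in both crops; fingers straddle the thumb. Gripping it and sliding in.

```bash

echo '[[0,0,0,0,0,0,0],[0,0,0,0,0,0,0],[0,0,0,0,0,0,0],[0,0,0,0,0,0,0]]' | python3 shift.py|sed -n 2,6p
echo '[[0,-0.6,0,0,0,0,0],[0,-0.65,0,0,0,0,0],[0,-0.65,0,0,0,0,0],[0,-0.5,0,0,0,0,0],[0,-0.25,0,0,0,0,0]]' | python3 shift.py|sed -n 2,6p
echo '[[0,-0.1,0,0,0,0,0],[0,0,0,0,0,0,0],[0,0,0,0,0,0,0]]' | python3 shift.py|sed -n 2,6p
```

```text
tool_pos: [0.5166, 0.1222, 0.0658]
tool_rot: [0.001, 0.728, 0.686, 0.001]
contact_force: [2.4, -0.4, 3.7]
gripper_width: 0.228
grasp_force: 60.8
tool_pos: [0.5135, 0.0679, 0.0658]
tool_rot: [0.001, 0.728, 0.685, 0.001]
contact_force: [4.1, 1.4, 4.8]
gripper_width: 0.222
grasp_force: 61.0
tool_pos: [0.5134, 0.0659, 0.0658]
tool_rot: [0.001, 0.728, 0.685, 0.001]
contact_force: [4.1, -1.2, 4.8]
gripper_width: 0.218
grasp_force: 61.0
```

```bash

for i in 1; do echo '[[0,-0.05,0,0,0,0,0],[0,-0.05,0,0,0,0,0],[0,0,0,0,0,0,0]]' | python3 shift.py|sed -n '2p;4p'; done
echo '[[0,-0.05,0,0,0,0,0],[0,0,0,0,0,0,0]]' | python3 shift.py|sed -n '2p;4p'
echo '[[0,-0.025,0,0,0,0,0],[0,0,0,0,0,0,0]]' | python3 shift.py|sed -n '2p;4p'
```

```text
tool_pos: [0.5133, 0.0642, 0.0658]
contact_force: [4.0, 0.6, 4.9]
tool_pos: [0.5132, 0.0633, 0.0658]
contact_force: [4.5, 1.3, 4.6]
tool_pos: [0.5132, 0.0628, 0.0658]
contact_force: [3.9, 1.3, 4.6]
```

```bash

echo '[[0,-0.025,0,0,0,0,0],[0,0,0,0,0,0,0]]' | python3 shift.py|sed -n '2p;4p'
echo '[[0,-0.025,0,0,0,0,0],[0,0,0,0,0,0,0]]' | python3 shift.py|sed -n '2p;4p'
```

```text
tool_pos: [0.5131, 0.0623, 0.0658]
contact_force: [4.6, 0.3, 5.4]
tool_pos: [0.5131, 0.0619, 0.0658]
contact_force: [3.8, 1.5, 5.0]
```

```bash

echo '[[0,-0.02,0,0,0,0,0],[0,0,0,0,0,0,0]]' | python3 shift.py|sed -n '2p;4p'
```

```text
tool_pos: [0.5131, 0.0617, 0.0658]
contact_force: [4.7, 0.9, 4.7]
```

```bash

echo '[[0,-0.02,0,0,0,0,0],[0,0,0,0,0,0,0]]' | python3 shift.py|sed -n '2p;4p'
echo '[[0,-0.02,0,0,0,0,0],[0,0,0,0,0,0,0]]' | python3 shift.py|sed -n '2p;4p'
```

```text
tool_pos: [0.5131, 0.0615, 0.0658]
contact_force: [4.9, 2.2, 4.8]
tool_pos: [0.5131, 0.0612, 0.0658]
contact_force: [4.8, 4.0, 4.8]
```

```bash

echo '[[0,-0.02,0,0,0,0,0],[0,0,0,0,0,0,0],[0,0,0,0,0,0,0]]' | python3 shift.py|sed -n '2p;4p'
```

```text
tool_pos: [0.513, 0.0609, 0.0658]
contact_force: [5.3, 4.4, 4.9]
```

Contact force is about 3 N above sliding friction: touching. Releasing and retreating.

```bash

echo '[[0.6,0,0,0,0,0,0],[0.6,0,0,0,0,0,0],[0.6,0,0,0,0,0,0],[0.6,0,0,-1.5,0,0,0],[0.6,0,0,-3,0,0,0]]' | python3 shift.py|sed -n '2p;4p'
echo '[[0.6,0,0,-3,0,0,0],[0.6,2.5,-1.5,-1.5,0,0,0],[0.6,2.5,-1.5,0,0,0,0],[0.6,2.5,-1.5,0,0,0,0],[0.6,2.5,-1.5,0,0,0,0]]' | python3 shift.py >/dev/null
echo '[[0.6,2.5,0,0,0,0,0],[0.6,2.5,0,0,0,0,0],[0.6,0,0,0,0,0,0],[0.6,0,0,0,0,0,0]]' | python3 shift.py|sed -n 1,4p
python3 - <<'E'
from h import *
im=grab("scene","s6.png");u,v=map(int,proj("scene",[.507,.02,.08]));t=grab("top","t6.png");a,b=map(int,proj("top",[.507,0.02,.08]))
c=lambda i,u,v:cv2.resize(i[v-40:v+40,u-40:u+40],(400,400),interpolation=2)
cv2.imwrite("pics/z6.png",np.hstack([c(im,u,v),c(t,a,b)]))
E
```

```text
tool_pos: [0.509, 0.0609, 0.152]
contact_force: [0.3, 0.2, 0.2]
time: 33.5
tool_pos: [0.4111, 0.3648, 0.2428]
tool_rot: [0.0, 0.728, 0.686, -0.001]
contact_force: [-0.6, 0.4, 0.5]
```

View pics/z6.png

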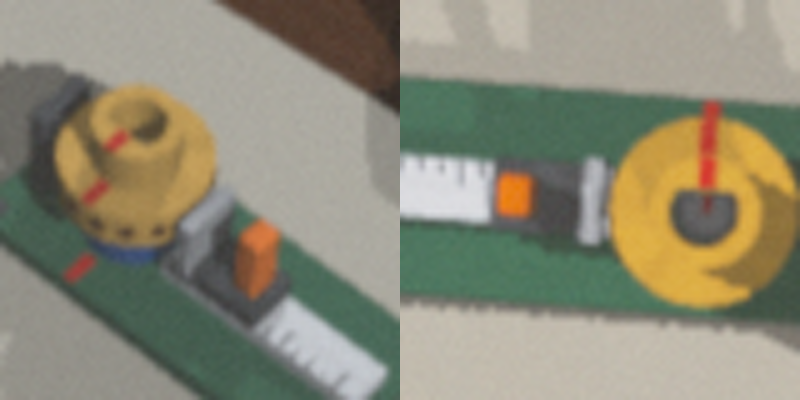

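```bash
python3 - <<'E'
from m import *
for n in("t1b.png","t6.png"):
    H,S,V=masks(cv2.imread("pics/"+n))
    w=win("top",[.512,.09,.09],30);o=(H>5)&(H<20)&(S>170)&(V>110)&w;print(cen("top",big(o),.097))
E
```

```text
(array([0.51554629, 0.12094023]), np.int64(48))
(array([0.51175539, 0.06123191]), np.int64(46))
```

```bash
python3 -c "
from plant import manip, optics
print(manip.job_done())"
```

```text
the job is handed in; nothing more can be done
None
```

I handed the job in at about 33.6 s: the spacer and the wheel are seated home with their flats aligned, and the jaw was slid in to about 3 N of contact on the wheel's rim, then let go. After release its touch is inferred from that force and the jaw's position, not felt again, and the jar, tape and block were not re-checked in the last pictures.

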